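# Find the brake lever that comes back to the bar and hold it in for bleeding

## Robot

A 6-joint arm with a two-finger parallel gripper is mounted at the origin on a cart in front of the work surface, level with it; the furniture and walls round the work are solid. World frame = base frame: x ahead of the robot, y to its left, z up, the work surface at z = 0. Lengths are in m, angles in rad, forces in N, time in s.
With the tool pointing down it reaches from about 0.375 to 0.925 m from the base axis. Payload 5.7 kg.
Tool frame: the origin (TCP) lies on the centre line of the jaws, within the pads' length; the fingertips stand 22 mm ahead of it and the grasp point (between the pads) lies 3 mm ahead of it; z points along the fingers, y is the line along which they close (so a half turn about z gives the same grasp; the last joint's range is limited). The gripper opens to 88 mm and grips with 3 to 60 N. Pads are 20 mm wide; open, the fingers measure 115 mm over their backs; the gripper's body (75 mm by 178 mm) begins 61 mm behind the grasp point.
Start: joints at [-1.344, 0.359, 1.51, -0, 1.272, -0.115], TCP at [0.201, -0.565, 0.213] pointing down, gripper open.
Joint ranges: [-2.97, 2.97], [-1.01, 2.36], [0.21, 2.38], [-0.96, 4.11], [0.2, 2.71], [-2.98, 2.98]. Speed limits (rad/s): [2.39, 2.39, 3.14, 3.14, 3.14, 3.14].

## Interface

Orientations are given as [roll, pitch, yaw] about the fixed x, y, z axes, in that order (R = Rz(yaw) Ry(pitch) Rx(roll)).
In Python, from station import sensors, vision, r gives the robot as it stands. The module is installed in compiled form; this text tells all that it offers.
- The arm moves only by the tool send_rows, never from a script. Its arguments are lists of equal length, an entry for each row: "grip": the finger opening in cm, from 0 to 8.78; "slide": the shift along the tool's x, y, z in cm, a list of three; "twist": the turn about the tool's z in rad. A call has 1 to 12 rows; each row shifts and turns the commanded pose from where the row before left it, along the tool's axes as they then stand; what a row does not reach is not made up. A row lasts 1/12 s, in which the tool goes at most 41.7 mm and 7.16 degrees, less where a joint would pass 70% of its speed; a pose out of reach is approached as far as the arm can. A call is refused whole if a number of a shift passes 4.17 or a number of a turn 0.125, either way. A call with a gripper value outside its range is refused whole. The fingers move at their own pace and stop on an object; "force" is the grip in N (left out, the last holds). Time passes only in rows, so rows that do not move let the fingers close. It gives the time, the measured TCP pose, the force, the opening and the grip force at its end, in the units of the state.
- sensors.observe(): the state, without advancing time (a new reading comes with each control period).
- vision.get_image(name): name is "scene" or "top" or "wrist"; returns a dict with "image" (384x512x3 uint8, red, green, blue), "vertical_fov" (degrees; the focal length in pixels is half the picture's height over the tangent of half this angle, whatever the lens; pixels are square), "cx", "cy" (the principal point, pixels), "rvec" (rotation vector, rad) and "tvec" (3), from world to camera coordinates, as OpenCV has them. Camera axes: x right, y down, z forward; pixel columns grow to the right and rows downward; lengths in m; the calibration is good to about 2 mm. A picture is of the moment at which its call begins. There is no depth.
- r.finish_job(): hands the job in; it is judged then, once.
The state is a dict: "time": time; "joint_pos": joint angles; "joint_velocities": joint speeds; "effort": joint torques, N m; "tcp_pos": TCP position; "tool_rot": TCP orientation; "ft_force": force on the tool from outside, world axes, zero at the start; "ft_torque": the same for the moment, N m; "width": finger opening in m; "grasp_force": force on a finger pad.
Only numpy, scipy, OpenCV 4.12 (cv2) and the standard library are available. Lean on these libraries where they do the work, as an engineer would, in place of code of your own. Each camera call takes 0.05 s, during which the arm holds its last target. There are 200 camera calls.

## Task

Check the two bench-bled brake units: with the back of the fingers press each lever in towards its bar as far as it goes, firmly but without forcing it, keep it there a moment, and let it spring back - one comes to a firm stop well short of the grip, the other still has air in it and comes right in to the grip. Finish while holding the airy lever pressed in against its grip, the other one let go, so that I can open its bleed nipple. Only push on the levers: do not grip anything, keep the fingers off the rubber grips, and leave the loose things on the bench where they are.

Things in the scene. Friction and masses are not known exactly. Their poses are not given: they have to be found in the camera images.
- unit_p: One of two identical-looking motorcycle brake lever units, each on a level stub of handlebar, its axis 120 mm up, in a green stand bolted to the bench. Origin on the bench under the bar's axis; y along the bar (stand at +y, free end -y), x square to it, the lever on the -x side, towards the robot. Highest: the black reservoir, y +14 to +68 mm, 155 mm above the bench; stand's clamp y +60 to +100, 142 mm.
- grip_p: The black ribbed rubber grip on the free end of that unit's bar, a cylinder 33 mm across and 120 mm long; origin at its middle on the bar's axis, at y = -74 mm in the unit's frame.
- lever_p (a joint): Angle of that unit's bright metal lever (132 mm from upright pivot, at x -40, y +6 mm in the unit's frame, to 18 mm ball end). 0 = let go, sprung back; grows as it is pressed to the bar. Well bled, it stops firmly at 0.17 rad, 25 mm short of the grip; with air in, it goes on to lie on the grip at 0.40 rad. Spring force at the pressing point, the same in both: 2 N at 0, 3 N at 0.17, 5 N at 0.40.
- press_p (a point): Place to press: on the lever blade's outer face (away from the bar), half-way up, 112 mm from the pivot, moving with the lever. When let go: x -69, y -99 mm in the unit's frame, 120 mm above the bench, blade to grip 43 mm; press towards the unit's +x. Blade 9 mm thick, 15 mm high; finger tips 10 to 15 mm below this point bear well. x points squarely into the blade (yaw -0.40 in the unit's frame when let go).
- unit_q: One of two identical-looking motorcycle brake lever units, each on a level stub of handlebar, its axis 120 mm up, in a green stand bolted to the bench. Origin on the bench under the bar's axis; y along the bar (stand at +y, free end -y), x square to it, the lever on the -x side, towards the robot. Highest: the black reservoir, y +14 to +68 mm, 155 mm above the bench; stand's clamp y +60 to +100, 142 mm.
- grip_q: The black ribbed rubber grip on the free end of that unit's bar, a cylinder 33 mm across and 120 mm long; origin at its middle on the bar's axis, at y = -74 mm in the unit's frame.
- lever_q (a joint): Angle of that unit's bright metal lever (132 mm from upright pivot, at x -40, y +6 mm in the unit's frame, to 18 mm ball end). 0 = let go, sprung back; grows as it is pressed to the bar. Well bled, it stops firmly at 0.17 rad, 25 mm short of the grip; with air in, it goes on to lie on the grip at 0.40 rad. Spring force at the pressing point, the same in both: 2 N at 0, 3 N at 0.17, 5 N at 0.40.
- press_q (a point): Place to press: on the lever blade's outer face (away from the bar), half-way up, 112 mm from the pivot, moving with the lever. When let go: x -69, y -99 mm in the unit's frame, 120 mm above the bench, blade to grip 43 mm; press towards the unit's +x. Blade 9 mm thick, 15 mm high; finger tips 10 to 15 mm below this point bear well. x points squarely into the blade (yaw -0.40 in the unit's frame when let go).
- spanner: Loose steel combination spanner, 154 x 25 x 7 mm, lying on the bench in front of the units; origin at its underside's centre. Leave alone.
- screwdriver: Loose blue-handled screwdriver, 176 mm long, 29 mm thick handle, lying behind the units. Leave alone.
- contactor: Loose black DC contactor, 70 x 60 mm and 74 mm high, standing to the right of the units; origin at its underside's centre. Leave alone.
- relay: Loose black relay cube, 28 x 28 mm and 38 mm high, standing in front of the right-hand unit; origin at its underside's centre. Leave alone.

How it is judged:
On the way:
1. the well bled lever has been pressed in to its firm stop (past 0.155 of 0.17 rad) by the fingers (value of joint lever_p above 0.155 rad and contact force between the fingers and lever_p above 2 N), for 0.2 s.
At the end, for the whole second after the job is handed in: the fingers hold the lever that has air in it against its grip (past 0.375 of 0.40 rad, pushed with more than 2 N); the other lever is let go (under 0.03 rad); the loose things are at rest (value of joint lever_q above 0.375 rad and contact force between the fingers and lever_q above 2 N and value of joint lever_p below 0.03 rad and velocity of joint lever_q below 0.1 rad/s and linear speed of each of spanner, screwdriver, contactor, relay below 0.02 m/s); the arm keeps its last pose, push and grip.
It fails at once if a lever is gripped or hooked between the fingers instead of pushed with their outside (fingers on the lever while the point between their pads lies in or behind the blade) ((contact force between the fingers and lever_p above 1 N and x of the grasp point in the frame of press_p above -0.002 m) or (contact force between the fingers and lever_q above 1 N and x of the grasp point in the frame of press_q above -0.002 m)).
It fails at once if a lever is forced (more than 45 N) (contact force between any of the arm, the fingers and lever_p above 45 N or contact force between any of the arm, the fingers and lever_q above 45 N).
It fails at once if the fingers bear on a rubber grip (more than 2 N), as in squeezing lever and grip together (contact force between the fingers and grip_p above 2 N or contact force between the fingers and grip_q above 2 N).
It fails at once if a loose thing is moved more than 20 mm or lifted (distance of any of spanner, screwdriver, contactor, relay from where it was at the start of the episode above 0.02 m).
It also fails if it takes over 54 s, if anything falls off the work surface, if the arm or the gripper's body presses on something with over 40 N, if the wrist force passes 120 N, or if a joint passes its speed limit or range.

## Working session

There is one attempt and no reset: what is moved stays moved. The work goes in short steps, Python scripts to look and compute and a tool call to move; the robot and the scene stay as the last step left them, time stands still between calls to the robot, and variables do not carry over. Pictures are saved under pics/ and viewed, at most 10 in all, crops included, and the job is handed in when it is done.

Besides the shell and the picture viewer there is one more tool, called as name(argument=value, ...), one argument or row to a line, values as JSON. send_rows: Moves the arm, as the interface text tells. Its arguments: {"type":"object","properties":{"grip":{"type":"array","items":{"type":"number"}},"slide":{"type":"array","items":{"type":"array","items":{"type":"number"}}},"twist":{"type":"array","items":{"type":"number"}},"force":{"type":"number"}},"required":["grip","slide","twist"]}

```bash
mkdir -p pics; cat > h.py <<'E'
import numpy as np, cv2
from station import sensors, vision, r
def grab(n,save=None):
    d=vision.get_image(n)
    if save: cv2.imwrite(save,d["image"][:,:,::-1])
    return d
def cam(d):
    f=d["image"].shape[0]/2/np.tan(np.radians(d["vertical_fov"])/2)
    K=np.array([[f,0,d["cx"]],[0,f,d["cy"]],[0,0,1.]])
    R=cv2.Rodrigues(np.array(d["rvec"],float))[0]; t=np.array(d["tvec"],float).ravel()
    return K,R,t
def ray(d,u,v,z):
    K,R,t=cam(d); c=-R.T@t; k=R.T@np.linalg.inv(K)@np.array([u,v,1.])
    return c+k*(z-c[2])/k[2]
def proj(d,p):
    K,R,t=cam(d); q=K@(R@np.array(p,float)+t); return q[:2]/q[2]
E
python3 - <<'E'
from h import *
import pickle
for n in ("top","scene"):
    d=grab(n,f"pics/{n}0.png"); pickle.dump(d,open(n+"0.pkl","wb")); K,R,t=cam(d); print(n,K[0,0],-R.T@t, d["cx"],d["cy"])
s=sensors.observe(); print(s)
E
```

```text
top 467.86013891971356 [ 0.45723904 -0.02554518  1.23272628] 263.04075692694477 193.9148444943605
scene 373.6280110073168 [0.17466984 0.78052563 0.59317818] 251.0492208950339 191.69374116858
{'time': 0.1, 'joint_pos': array([-1.34411321e+00,  3.59434849e-01,  1.51129430e+00,  1.48453715e-05,
        1.27249818e+00, -1.15103657e-01]), 'joint_velocities': array([ 0.00042599, -0.00274977, -0.0022892 ,  0.00021747, -0.00038615,
        0.00040801]), 'effort': array([ 2.62991161e-04, -5.16353774e+01, -2.71407223e+01,  6.76370342e-02,
        2.76425178e-02, -3.57083366e-05]), 'tcp_pos': array([ 0.20095814, -0.56468687,  0.21260393]), 'tool_rot': array([-3.13997042e+00, -2.01830862e-04,  3.41782233e-01]), 'ft_force': array([-0.4383228 ,  0.53482384, -0.36676747]), 'ft_torque': array([-0.00551238,  0.06821537,  0.01771124]), 'grasp_force': 0.0, 'width': 0.08793279929251681}
```

View pics/top0.png

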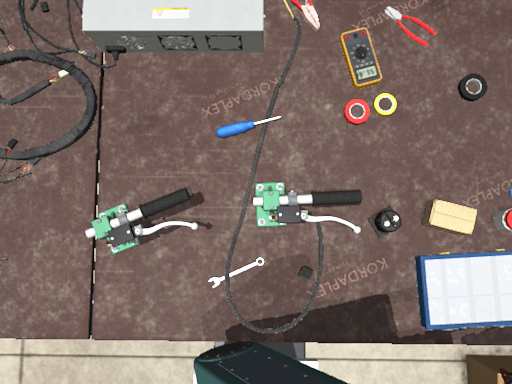

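View pics/scene0.png

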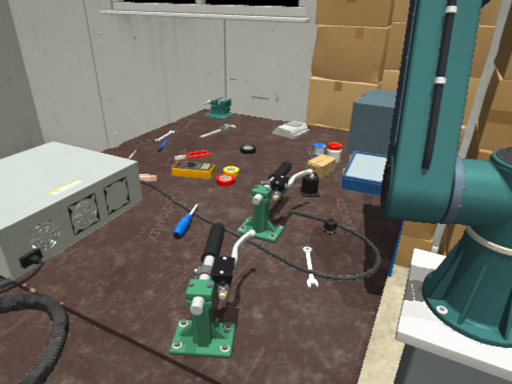

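The top view shows the left unit with its clamp near (120,230), grip end (188,193) and ball (194,226). The right unit has its clamp near (270,205), grip end (361,198) and ball (357,230). The contactor is at (388,222), the relay at (306,272) and the spanner at (237,272). The scene view agrees.

```bash
python3 - <<'E'
from h import *
import pickle
d=pickle.load(open("top0.pkl","rb")); im=d["image"]
a=im[170:270,80:220];b=im[170:270,240:380]
o=np.hstack([cv2.resize(x,None,fx=2.85,fy=2.85,interpolation=cv2.INTER_CUBIC) for x in (a,b)])
o2=o; cv2.imwrite("pics/crop.png",o2[:,:,::-1]); print(o2.shape)
g=im.max(2).astype(int)
for nm,(x0,x1,y0,y1) in dict(L=(136,200,180,245),R=(300,372,180,245)).items():
    s=g[y0:y1,x0:x1]
    m=(s>150).astype(np.uint8); 
    n,l,st,c=cv2.connectedComponentsWithStats(m)
    for i in range(1,n):
        if st[i,4]>25: print(nm,"bright",st[i],c[i]+[x0,y0])
    m=(s<28).astype(np.uint8)
    n,l,st,c=cv2.connectedComponentsWithStats(m)
    for i in range(1,n):
        if st[i,4]>60:
            ys,xs=np.where(l==i); print(nm,"dark",st[i],c[i]+[x0,y0],cv2.minAreaRect(np.c_[xs+x0,ys+y0].astype(np.float32)))
E
```

```text
(285, 798, 3)
L bright [ 0 28  7 11 50] [138.14 213.32]
L bright [  0  41  62  14 344] [163.27906977 226.68023256]
R bright [  0  14  13  10 107] [305.61682243 198.59813084]
R bright [  1  30  60  24 350] [327.81142857 220.01142857]
```

View pics/crop.png

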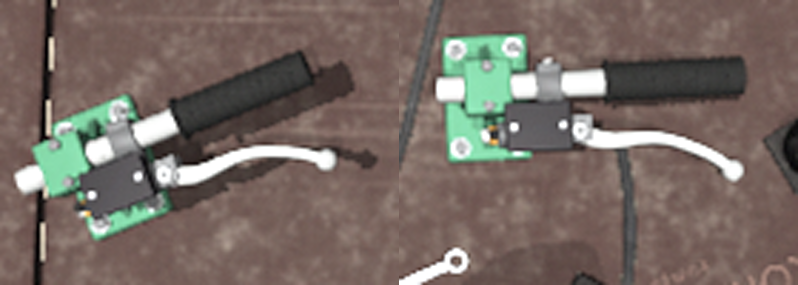

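The crop shows both bars, grips and ball ends clearly. Grip end centres are at crop (308,67) and (744,76), and balls at (326,158) and (734,171).

```bash
cat > units.py <<'E'
from h import *
import pickle
d=pickle.load(open("top0.pkl","rb"));k=2.85
pts=dict(L=dict(bar=(28,180),gs=(179.5,118),ge=(308,66.5),piv=(166,174),ball=(326,158)),R=dict(bar=(438,89),gs=(607,80.5),ge=(744,76),piv=(582,129),ball=(734,171)))
U={}
for n,p in pts.items():
    off=(80,170) if n=="L" else (240-399/k,170)
    P={m:ray(d,u/k+off[0]-.5+.5/k,v/k+off[1]-.5+.5/k,.12)[:2] for m,(u,v) in p.items()}
    yd=P["bar"]-P["ge"]; yd/=np.linalg.norm(yd); xd=np.array([yd[1],-yd[0]])
    o=(P["gs"]+yd*0.014+P["ge"]+yd*0.134)/2
    U[n]=(o,xd,yd)
    if __name__=="__main__":
        print(n,"origin",o.round(4),"yaw",np.arctan2(xd[1],xd[0]).round(4),"griplen",np.linalg.norm(P["gs"]-P["ge"]).round(4))
        for m in P: print("  ",m,P[m].round(4),"unit",(np.array([(P[m]-o)@xd,(P[m]-o)@yd])).round(4))
        print("  press",(o-xd*.069-yd*.099).round(4))
if __name__=="__main__":
    for n,u,v,z in (("contactor",388,222,.07),("relay",306,272,.038),("span1",213,283,0),("span2",262,262,0)): print(n,ray(d,u,v,z).round(3))
E
python3 units.py
```

```text
L origin [0.5126 0.2847] yaw 0.3985 griplen 0.1154
   bar [0.4661 0.3944] unit [-0.0002  0.1192]
   gs [0.5192 0.2697] unit [ 0.0002 -0.0163]
   ge [0.5635 0.1632] unit [-0.0002 -0.1317]
   piv [0.4723 0.2794] unit [-0.0392  0.0108]
   ball [0.487  0.1462] unit [-0.0773 -0.1177]
  press [0.4874 0.1666]
R origin [ 0.5533 -0.1188] yaw 0.0526 griplen 0.1146
   bar [0.5461 0.006 ] unit [-0.0006  0.125 ]
   gs [ 0.5547 -0.1354] unit [ 0.0006 -0.0167]
   ge [ 0.5596 -0.2499] unit [-0.0006 -0.1313]
   piv [ 0.5139 -0.1146] unit [-0.0391  0.0063]
   ball [ 0.4802 -0.2409] unit [-0.0793 -0.1181]
  press [ 0.4896 -0.2213]
contactor [ 0.501 -0.327  0.07 ]
relay [ 0.374 -0.127  0.038]
span1 [0.34  0.112 0.   ]
span2 [ 0.396 -0.015  0.   ]
```

send_rows(
  grip=[0,0,0,0,0,0,0,0,0,0,0,0],
  slide=[
    [2.86,-2.02,0],
    [2.86,-2.02,0],
    [2.86,-2.02,0],
    [2.86,-2.02,0],
    [2.86,-2.02,0],
    [2.86,-2.02,0],
    [2.86,-2.02,0],
    [2.86,-2.02,0],
    [2.86,-2.02,0],
    [2.86,-2.02,0],
    [2.86,-2.02,0],
    [2.86,-2.02,0],
  ],
  twist=[0,0,0,0,0,0,0,0,0,0,0,0],
  force=5,
)

```text
time: 1.1
tcp_pos: [0.4436, -0.2201, 0.2132]
tool_rot: [-3.141, 0.0, 0.342]
ft_force: [-0.6, -0.8, 0.0]
width: 0.0113
grasp_force: 0.0
```

send_rows(
  grip=[0,0,0,0,0,0,0,0,0,0,0,0],
  slide=[
    [0,0,0],
    [0,0,0],
    [0,0,0],
    [0,0,0],
    [0,0,0],
    [0,0,0],
    [0,0,0],
    [0,0,0],
    [0,0,0],
    [0,0,0],
    [0,0,0],
    [0,0,0],
  ],
  twist=[-0.12,-0.12,-0.12,-0.12,-0.12,-0.12,-0.12,-0.12,-0.12,-0.12,-0.08,0],
)

```text
time: 2.1
tcp_pos: [0.4429, -0.2216, 0.213]
tool_rot: [-3.141, -0.001, 1.625]
ft_force: [-0.3, 0.1, 1.1]
width: 0.0008
grasp_force: 0.0
```

```bash
cat > rel.py <<'E'
import sys
from units import *
def rel(n,tx,ty,tz):
    s=sensors.observe(); o,xd,yd=U[n]; p=s["tcp_pos"]; q=p[:2]-o; yaw=s["tool_rot"][2]
    print("t",round(s["time"],2),"unit",np.round([q@xd,q@yd],4),"z",p[2].round(4),"rot",s["tool_rot"].round(3),"F",s["ft_force"].round(2),"w",round(s["width"],4))
    dw=o+xd*tx+yd*ty-p[:2]; c,S=np.cos(yaw),np.sin(yaw)
    phi=np.arctan2(xd[1],xd[0])
    print("slide cm",np.round([100*(dw@[c,S]),100*(dw@[S,-c]),100*(p[2]-tz)],2),"twist",round(-(phi+np.pi/2-yaw),3))
rel(sys.argv[1],*map(float,sys.argv[2:5]))
E
python3 rel.py R -.115 -.096 .1295
```

```text
t 2.1 unit [-0.1156 -0.0969] z 0.213 rot [-3.141e+00 -1.000e-03  1.625e+00] F [-0.32  0.06  1.11] w 0.0008
slide cm [0.09 0.06 8.35] twist 0.001
```

send_rows(
  grip=[0,0,0,0,0],
  slide=[
    [0.1,0,2.1],
    [0,0,2.1],
    [0,0,2.1],
    [0,0,2.05],
    [0,0,0],
  ],
  twist=[0,0,0,0,0],
)

```text
time: 2.52
tcp_pos: [0.4405, -0.2191, 0.1265]
tool_rot: [-3.136, -0.004, 1.619]
ft_force: [-0.7, 0.5, -0.3]
width: 0.0002
grasp_force: 0.0
```

```bash
python3 rel.py R -.09 -.096 .1295; python3 - <<'E'
from h import *
a=grab("scene")["image"]; b=grab("wrist")["image"]
c=cv2.resize(a[140:260,220:360],(448,384))
cv2.imwrite("pics/a1.png",np.hstack([c,cv2.resize(b,(352,264))[:].copy() if 0 else cv2.copyMakeBorder(cv2.resize(b,(352,264)),0,120,0,0,0)])[:,:,::-1])
E
```

```text
t 2.52 unit [-0.1178 -0.0943] z 0.1265 rot [-3.136 -0.004  1.619] F [-0.72  0.51 -0.31] w 0.0002
slide cm [-0.16  2.78 -0.3 ] twist -0.004
```

View pics/a1.png

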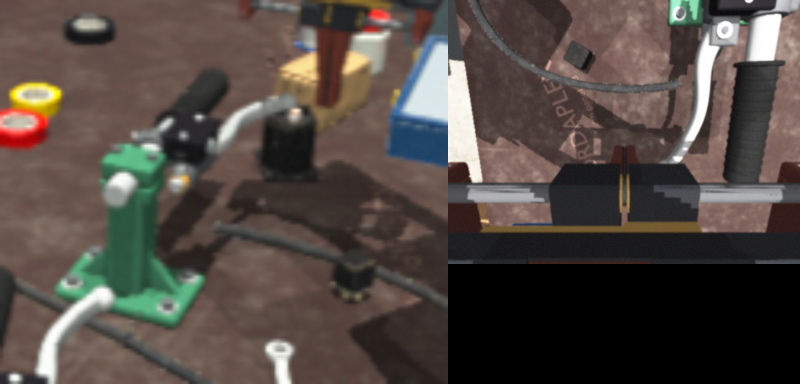

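The fingers hang in front of the right-hand lever, on its robot side and near its outer end. Now I'll advance gently.

send_rows(
  grip=[0,0,0,0,0,0,0],
  slide=[
    [0,0.5,0],
    [0,0.5,0],
    [0,0.5,0],
    [0,0.5,0],
    [0,0.3,0],
    [0,0,0],
    [0,0,0],
  ],
  twist=[0,0,0,0,0,0,0],
)

```text
time: 3.2
tcp_pos: [0.4663, -0.2196, 0.1299]
tool_rot: [-3.142, -0.0, 1.622]
ft_force: [-0.8, 0.4, 0.4]
width: 0.0003
grasp_force: 0.0
```

```bash
python3 rel.py R -.09 -.096 .1295
```

```text
t 3.2 unit [-0.0921 -0.0961] z 0.1299 rot [-3.142 -0.     1.622] F [-0.8   0.38  0.45] w 0.0003
slide cm [0.01 0.21 0.04] twist -0.001
```

send_rows(
  grip=[0,0,0,0,0,0,0,0],
  slide=[
    [0,0.15,0],
    [0,0.15,0],
    [0,0.15,0],
    [0,0.15,0],
    [0,0.15,0],
    [0,0.15,0],
    [0,0.1,0],
    [0,0,0],
  ],
  twist=[0,0,0,0,0,0,0,0],
)

```text
time: 3.87
tcp_pos: [0.4764, -0.2192, 0.1299]
tool_rot: [3.141, -0.0, 1.622]
ft_force: [-0.5, 0.3, 0.5]
width: 0.0007
grasp_force: 0.0
```

```bash
python3 rel.py R -.067 -.096 .1295
```

```text
t 3.87 unit [-0.0821 -0.0962] z 0.1299 rot [ 3.141 -0.     1.622] F [-0.54  0.27  0.52] w 0.0007
slide cm [0.03 1.51 0.04] twist -0.002
```

send_rows(
  grip=[0,0,0,0,0,0,0,0],
  slide=[
    [0,0.15,0],
    [0,0.15,0],
    [0,0.15,0],
    [0,0.15,0],
    [0,0.1,0],
    [0,0.1,0],
    [0,0,0],
    [0,0,0],
  ],
  twist=[0,0,0,0,0,0,0,0],
)

```text
time: 4.53
tcp_pos: [0.4841, -0.2187, 0.1298]
tool_rot: [-3.141, -0.0, 1.622]
ft_force: [0.1, -0.3, -0.2]
width: 0.0005
grasp_force: 0.0
```

```bash
python3 rel.py R -.067 -.096 .1295; python3 - <<'E'
from h import *
a=grab("scene")["image"]; b=grab("wrist")["image"]
c=cv2.resize(a[150:230,260,] if 0 else a[150:220,260:340],(440,385))
cv2.imwrite("pics/a2.png",np.hstack([c,cv2.resize(b[130:330,160:350],(360,385))])[:,:,::-1])
E
```

```text
t 4.53 unit [-0.0743 -0.0962] z 0.1298 rot [-3.141 -0.     1.622] F [ 0.15 -0.31 -0.25] w 0.0005
slide cm [0.02 0.73 0.03] twist -0.001
```

View pics/a2.png

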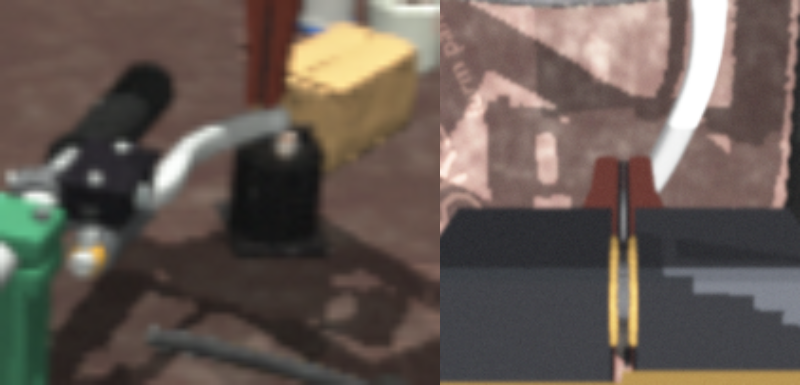

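The fingers' back is right beside the blade at about crop (657,185), and no force shows yet. I'll check the clearance with the wrist calibration.

```bash
python3 - <<'E'
from units import *
w=grab("wrist"); s=sensors.observe(); p=s["tcp_pos"]; yaw=s["tool_rot"][2]
ty=np.array([np.sin(yaw),-np.cos(yaw),0]);tx=np.array([np.cos(yaw),np.sin(yaw),0])
sx,sy=360/190,385/200
f=lambda q:(((proj(w,q)-[160,130])*[sx,sy])+[440,0]).round(0)
for z in (0.108,.1275):
  for b in (-.0135,-.008,0,.008,.0135):
    for e in (-.01,.01): print(z,b,e,f(p*[1,1,0]+ty*b+tx*e+[0,0,z]))
o,xd,yd=U["R"]
for q in ((-.069,-.099),(-.0615,-.096),(-.0775,-.118)): 
  print("unit",q,f(np.r_[o+xd*q[0]+yd*q[1],.1275]),f(np.r_[o+xd*q[0]+yd*q[1],.12]))
# pick blade points from the picture -> unit
for u,v in ((657,185),(668,150),(686,90),(693,60),(675,190),(690,150),(720,60)):
  q=ray(w,(u-440)/sx+160,v/sy+130,.1275)[:2]-o; print((u,v),(q@xd).round(4),(q@yd).round(4))
E
```

```text
0.108 -0.0135 -0.01 [591. 181.]
0.108 -0.0135 0.01 [590. 131.]
0.108 -0.008 -0.01 [605. 181.]
0.108 -0.008 0.01 [604. 131.]
0.108 0 -0.01 [625. 181.]
0.108 0 0.01 [625. 131.]
0.108 0.008 -0.01 [645. 181.]
0.108 0.008 0.01 [646. 131.]
0.108 0.0135 -0.01 [659. 180.]
0.108 0.0135 0.01 [660. 131.]
0.1275 -0.0135 -0.01 [588. 202.]
0.1275 -0.0135 0.01 [587. 148.]
0.1275 -0.008 -0.01 [603. 202.]
0.1275 -0.008 0.01 [603. 148.]
0.1275 0 -0.01 [625. 202.]
0.1275 0 0.01 [625. 148.]
0.1275 0.008 -0.01 [648. 202.]
0.1275 0.008 0.01 [648. 148.]
0.1275 0.0135 -0.01 [663. 202.]
0.1275 0.0135 0.01 [664. 148.]
unit (-0.069, -0.099) [641. 183.] [640. 175.]
unit (-0.0615, -0.096) [662. 175.] [660. 167.]
unit (-0.0775, -0.118) [617. 232.] [617. 222.]
(657, 185) -0.0632 -0.0999
(668, 150) -0.0595 -0.087
(686, 90) -0.0538 -0.0658
(693, 60) -0.0518 -0.0557
(675, 190) -0.0567 -0.1018
(690, 150) -0.0518 -0.087
(720, 60) -0.0427 -0.0557
```

send_rows(
  grip=[0,0,0,0,0,0,0,0],
  slide=[
    [0,0.15,0],
    [0,0.15,0],
    [0,0.15,0],
    [0,0.15,0],
    [0,0,0],
    [0,0,0],
    [0,0,0],
    [0,0,0],
  ],
  twist=[0,0,0,0,0,0,0,0],
)

```text
time: 5.35
tcp_pos: [0.49, -0.2184, 0.1298]
tool_rot: [-3.141, -0.0, 1.622]
ft_force: [0.4, -0.0, -1.2]
width: 0.0006
grasp_force: 0.0
```

```bash
python3 rel.py R -.067 -.096 .1295; python3 - <<'E'
from h import *
b=grab("wrist")["image"]
for v in (150,165,180,195,205):
    x=np.where(b[v,250:420].min(1)>150)[0]; print(v, x.min()+250 if len(x) else None, x.max()+250 if len(x) else None)
E
```

```text
t 5.35 unit [-0.0684 -0.0962] z 0.1298 rot [-3.141 -0.     1.622] F [ 0.37 -0.02 -1.23] w 0.0006
slide cm [0.02 0.14 0.03] twist -0.002
150 250 419
165 253 419
180 277 419
195 271 419
205 266 419
```

```bash
python3 - <<'E'
from h import *
b=grab("wrist")["image"];a=grab("top")["image"];c=grab("scene")["image"]
F=lambda x,w,h:cv2.resize(x,(w,h),interpolation=cv2.INTER_CUBIC)
cv2.imwrite("pics/a3.png",np.vstack([np.hstack([F(a[160:260,240:400],400,250),F(c[150:220,260:372],400,250)]),np.hstack([F(b[130:310,160:350],360,341),np.zeros((341,440,3),np.uint8)])])[:,:,::-1])
E
```

```text
(no output)
```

View pics/a3.png

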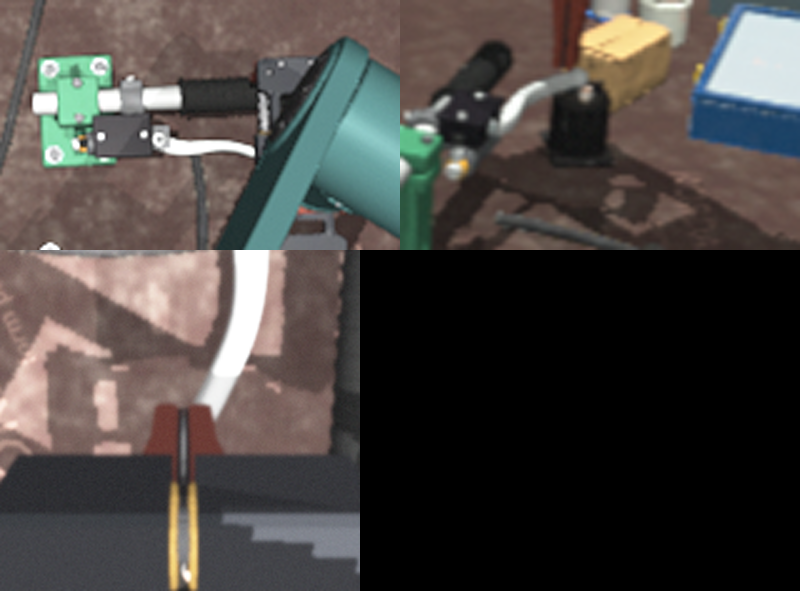

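The fingers stay against the blade in the same relative place as before, so the lever is moving with them. I'll measure its turn in the top view.

```bash
cat > ang.py <<'E'
from units import *
import sys
# lever angle from the part of the blade visible in the top view, by comparing its centreline with the start picture
def line(im,n):
    c0,c1=(312,337) if n=="R" else (150,178)
    r0,r1=(205,240) if n=="R" else (205,245)
    out={}
    for c in range(c0,c1):
        x=np.clip(im[r0:r1,c].min(1).astype(float)-110,0,None)
        if x.sum()>100: out[c]=r0+(x*np.arange(r1-r0)).sum()/x.sum()
    return out
def pts(D,L,n):
    o,xd,yd=U[n]
    return np.array([[(ray(D,c,v,.1275)[:2]-o)@xd,(ray(D,c,v,.1275)[:2]-o)@yd] for c,v in L.items()])
def angle(n):
    e=grab("top"); A=pts(d,line(d["image"],n),n)-[-.04,.006]; B=pts(e,line(e["image"],n),n)-[-.04,.006]
    rr=np.hypot(*B.T); ra=np.hypot(*A.T); i=np.argsort(ra)
    ok=(rr>.03)&(rr<ra.max())
    aB=np.arctan2(B[:,0],-B[:,1])[ok]; aA=np.interp(rr[ok],ra[i],np.arctan2(A[:,0],-A[:,1])[i])
    print(n,"lever angle est",np.median(aB-aA).round(3),"sd",np.std(aB-aA).round(3),ok.sum())
if __name__=="__main__":
  for n in sys.argv[1:]: angle(n)
E
python3 ang.py R L; python3 - <<'E'
from h import *
print(np.mean([ (vision.get_image("wrist"),sensors.observe()["ft_force"])[1] for _ in range(8)],0))
E
```

```text
R lever angle est 0.015 sd 0.017 20
L lever angle est 0.0 sd 0.0 25
[-0.39115978  0.30076041  0.09411731]
```

```bash
python3 - <<'E'
from ang import *
e=grab("top"); a=line(d["image"],"R"); b=line(e["image"],"R")
for c in a: print(c,round(a[c],2),round(b.get(c,0),2),d["image"][210:240,c].min(1)[::2],e["image"][210:240,c].min(1)[::2]) if c%3==0 else 0
import pickle; pickle.dump(e,open("top1.pkl","wb"))
E
```

```text
312 218.52 218.52 [ 84  77  79 230 255 255 108  99  99 104 103 103 105 103  99] [ 76  76  79 231 255 255 108  98  99 105 104 103 107  88  88]
315 219.24 219.11 [ 86  76  76 168 255 255  89 113 107 121 113 112 112 107 103] [ 78  75  77 169 255 255  92 114 107 121 115 101  96  94  89]
318 218.5 218.51 [ 90  81  74 202 255 255  73  85  79  72  71  68  76  88 108] [ 79  83  75 201 255 255  74  84  79  75  73  71  75  89  96]
321 218.14 218.14 [107  91  84 220 255 246 105 104 108  92 109  85  73  78  78] [ 91  88  85 219 255 248  88  88 102  83 108  89  73  77  77]
324 218.58 217.93 [ 91  90  74 239 255 198 103  97 108 115 119 113 112 100  97] [ 79  86  75 221 255 200  90  85  95 100 102  97  97  89  85]
327 218.03 217.7 [ 89  85  67 244 255 163 109  97  88  93  93 106 112 112 102] [ 79  73  69 218 255 139  94  83  76  82  81  92 100 102  90]
330 218.38 218.16 [ 91  87  75 226 255 149  96 102  92  96  90 100 113 117 112] [ 79  76  73 199 255 131  82  89  82  81  80  96 114 111  98]
333 219.14 218.25 [ 81  81  83 123 255 196  96 101  90  93  93 104 108 119 115] [ 72  71  74 115 255 167  84  88  76  82  81 104 109 104  99]
336 218.75 218.71 [ 87  81  87  73 255 254  63  87  84 101  87  87  99 104  82] [ 79  72  75  63 255 235  52  73  78  86  78  84  94  74  39]
```

```bash
python3 - <<'E'
from ang import *
s0=pickle.load(open("scene0.pkl","rb")); e=grab("scene"); s=sensors.observe(); p=s["tcp_pos"]
print("tcp",p, "tip in scene",proj(e,p-[0,0,.022]).round(1),"tip front",proj(e,p-[0,0,.022]+[.0135,0,0]).round(1))
o,xd,yd=U["R"]
W=lambda x,y,z:np.r_[o+xd*x+yd*y,z]
for nm,q in dict(press=(-.069,-.099,.12),ball=(-.079,-.118,.12),piv=(-.04,.006,.12),gripend=(0,-.134,.12)).items(): print(nm,proj(s0,W(*q)).round(1),proj(d,W(*q)).round(1))
F=lambda x:cv2.resize(x[145:220,255:335],(400,375),interpolation=cv2.INTER_CUBIC)
cv2.imwrite("pics/a4.png",np.hstack([F(s0["image"]),F(e["image"])])[:,:,::-1])
E
```

```text
tcp [ 0.49007505 -0.21845113  0.12983837] tip in scene [305.  176.8] tip front [300.8 175.9]
press [305.8 172.9] [348.9 225.6]
ball [310.7 171.1] [357.2 229.5]
piv [285.4 184.9] [304.  215.3]
gripend [288.  164.8] [361.8 196.1]
```

View pics/a4.png

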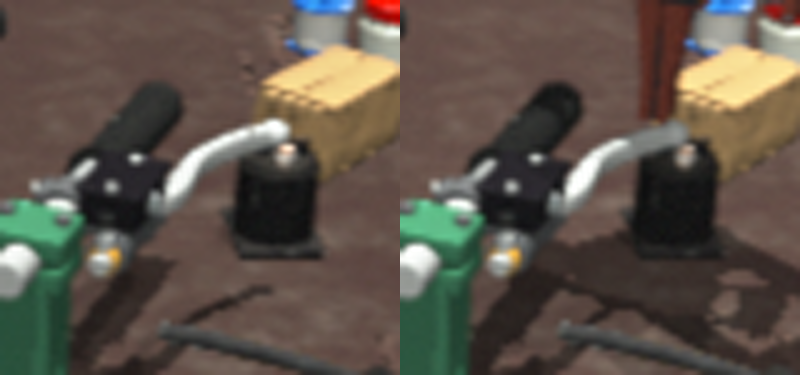

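The tips end at about crop (655,118), which is scene pixel (306,169). That is above the lever and some 20 mm higher than assumed, so the closed fingers passed over the blade without touching it. I'll back off, lower, and check the tip height.

send_rows(
  grip=[0,0,0,0,0,0,0,0],
  slide=[
    [0,-0.6,0],
    [0,-0.9,0],
    [0,-0.9,0],
    [0,-0.9,0],
    [0,-0.6,0],
    [0,0,0],
    [0,0,0],
    [0,0,0],
  ],
  twist=[0,0,0,0,0,0,0,0],
)

```text
time: 6.82
tcp_pos: [0.4514, -0.2207, 0.1301]
tool_rot: [3.141, 0.0, 1.621]
ft_force: [0.4, 1.1, -0.6]
width: 0.0004
grasp_force: 0.0
```

```bash
python3 rel.py R -.092 -.096 .1295; python3 - <<'E'
from h import *
e=grab("scene"); p=sensors.observe()["tcp_pos"]; im=e["image"].astype(int)
for z in (.022,.011,0,-.01,-.06): print(z,proj(e,p-[0,0,z]).round(1))
m=((im[:,:,0]-im[:,:,1]>35)&(im[:,:,0]-im[:,:,2]>35)&(im[:,:,0]<150)).astype(np.uint8)
for v in range(145,190,2): 
    x=np.where(m[v,295:330])[0]+295; print(v,len(x),x.min() if len(x) else 0,x.max() if len(x) else 0)
c,t=p.copy(),0
w=grab("wrist")
cv2.imwrite("pics/a5.png",np.hstack([cv2.resize(e["image"][130:200,280:360],(430,376)),cv2.resize(w["image"][130:330,160:350],(360,376))])[:,:,::-1])
E
```

```text
t 6.82 unit [-0.1071 -0.0964] z 0.1301 rot [3.141 0.    1.621] F [ 0.38  1.13 -0.56] w 0.0004
slide cm [0.05 1.51 0.06] twist -0.002
0.022 [317.3 179.1]
0.011 [317.7 175.8]
0 [318.  172.4]
-0.01 [318.4 169.4]
-0.06 [320.  153.7]
145 0 0 0
147 3 316 318
149 9 316 324
151 9 316 324
153 7 316 324
155 6 316 323
157 5 316 323
159 6 316 323
161 5 316 322
163 4 316 321
165 4 316 321
167 3 316 321
169 4 316 321
171 0 0 0
173 0 0 0
175 0 0 0
177 0 0 0
179 0 0 0
181 0 0 0
183 0 0 0
185 0 0 0
187 0 0 0
189 0 0 0
```

View pics/a5.png

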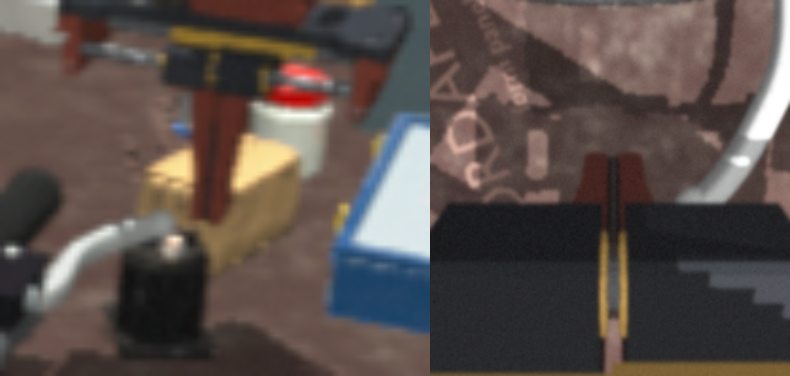

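The tips appear at scene row 170, within about 5 mm of TCP height and well clear of the bench. I'll lower 25 mm and re-measure.

send_rows(
  grip=[0,0,0,0,0,0,0,0],
  slide=[
    [0,0,0.5],
    [0,0,0.7],
    [0,0,0.7],
    [0,0,0.6],
    [0,0,0],
    [0,0,0],
    [0,0,0],
    [0,0,0],
  ],
  twist=[0,0,0,0,0,0,0,0],
)

```text
time: 7.58
tcp_pos: [0.4514, -0.2206, 0.105]
tool_rot: [3.141, 0.0, 1.622]
ft_force: [0.6, 0.1, -0.5]
width: 0.0004
grasp_force: 0.0
```

```bash
python3 rel.py R -.092 -.096 .105; python3 - <<'E'
from h import *
e=grab("scene"); p=sensors.observe()["tcp_pos"]; im=e["image"].astype(int)
for z in (.022,.011,0,-.01): print(z,proj(e,p-[0,0,z]).round(1))
for v in range(165,192): print(v,[tuple(im[v,x]) for x in (316,318,320)])
E
```

```text
t 7.58 unit [-0.1071 -0.0963] z 0.105 rot [3.141 0.    1.622] F [ 0.57  0.06 -0.51] w 0.0004
slide cm [0.03 1.51 0.  ] twist -0.002
0.022 [316.6 186.5]
0.011 [317.  183.2]
0 [317.3 180. ]
-0.01 [317.6 177. ]
165 [(np.int64(90), np.int64(45), np.int64(38)), (np.int64(63), np.int64(39), np.int64(35)), (np.int64(88), np.int64(45), np.int64(36))]
166 [(np.int64(88), np.int64(43), np.int64(35)), (np.int64(59), np.int64(37), np.int64(33)), (np.int64(89), np.int64(45), np.int64(36))]
167 [(np.int64(87), np.int64(43), np.int64(35)), (np.int64(58), np.int64(38), np.int64(34)), (np.int64(88), np.int64(45), np.int64(36))]
168 [(np.int64(90), np.int64(47), np.int64(39)), (np.int64(61), np.int64(39), np.int64(34)), (np.int64(89), np.int64(44), np.int64(35))]
169 [(np.int64(88), np.int64(46), np.int64(37)), (np.int64(61), np.int64(37), np.int64(34)), (np.int64(89), np.int64(45), np.int64(36))]
170 [(np.int64(89), np.int64(47), np.int64(38)), (np.int64(60), np.int64(38), np.int64(35)), (np.int64(93), np.int64(47), np.int64(37))]
171 [(np.int64(87), np.int64(44), np.int64(35)), (np.int64(59), np.int
[... 2116 characters left out ...]
.int64(73))]
187 [(np.int64(18), np.int64(18), np.int64(18)), (np.int64(76), np.int64(58), np.int64(56)), (np.int64(101), np.int64(77), np.int64(72))]
188 [(np.int64(18), np.int64(18), np.int64(16)), (np.int64(83), np.int64(65), np.int64(60)), (np.int64(106), np.int64(83), np.int64(75))]
189 [(np.int64(21), np.int64(20), np.int64(19)), (np.int64(90), np.int64(73), np.int64(67)), (np.int64(106), np.int64(84), np.int64(75))]
190 [(np.int64(18), np.int64(18), np.int64(17)), (np.int64(95), np.int64(80), np.int64(73)), (np.int64(78), np.int64(63), np.int64(57))]
191 [(np.int64(20), np.int64(20), np.int64(21)), (np.int64(66), np.int64(57), np.int64(51)), (np.int64(66), np.int64(56), np.int64(52))]
```

The tips are now near z 0.11. I'll lower 6 mm more, then approach slowly.

send_rows(
  grip=[0,0,0,0,0,0,0,0,0,0,0,0],
  slide=[
    [0,0,0.3],
    [0,0,0.3],
    [0,0.3,0],
    [0,0.4,0],
    [0,0.4,0],
    [0,0.3,0],
    [0,0.2,0],
    [0,0.2,0],
    [0,0.2,0],
    [0,0.1,0],
    [0,0,0],
    [0,0,0],
  ],
  twist=[0,0,0,0,0,0,0,0,0,0,0,0],
)

```text
time: 8.63
tcp_pos: [0.4717, -0.2189, 0.0987]
tool_rot: [-3.141, -0.001, 1.622]
ft_force: [-0.8, 1.9, 0.3]
width: 0.0003
grasp_force: 0.9
```

```bash
python3 rel.py R -.092 -.096 .099; python3 ang.py R
```

```text
t 8.63 unit [-0.0867 -0.0957] z 0.0987 rot [-3.141e+00 -1.000e-03  1.622e+00] F [-0.76  1.89  0.32] w 0.0003
slide cm [-0.03 -0.53 -0.03] twist -0.002
R lever angle est 0.02 sd 0.017 20
```

send_rows(
  grip=[0,0,0,0,0,0,0,0],
  slide=[
    [0,0.15,0],
    [0,0.15,0],
    [0,0.15,0],
    [0,0.15,0],
    [0,0.1,0],
    [0,0.1,0],
    [0,0,0],
    [0,0,0],
  ],
  twist=[0,0,0,0,0,0,0,0],
)

```text
time: 9.35
tcp_pos: [0.4802, -0.2192, 0.0989]
tool_rot: [3.141, 0.0, 1.622]
ft_force: [-1.2, -0.3, 0.4]
width: 0.0005
grasp_force: 0.8
```

```bash
python3 rel.py R -.092 -.096 .099; python3 ang.py R
```

```text
t 9.35 unit [-0.0782 -0.0965] z 0.0989 rot [3.141 0.    1.622] F [-1.21 -0.31  0.4 ] w 0.0005
slide cm [ 0.04 -1.38 -0.01] twist -0.001
R lever angle est 0.062 sd 0.016 20
```

Contact now, and the lever has begun to turn (about 0.06). I'll press on towards the firm-stop position.

send_rows(
  grip=[0,0,0,0,0,0,0,0,0,0,0,0],
  slide=[
    [0,0.15,0],
    [0,0.15,0],
    [0,0.15,0],
    [0,0.15,0],
    [0,0.15,0],
    [0,0.1,0],
    [0,0.1,0],
    [0,0.1,0],
    [0,0.1,0],
    [0,0.1,0],
    [0,0,0],
    [0,0,0],
  ],
  twist=[0,0,0,0,0,0,0,0,0,0,0,0],
)

```text
time: 10.4
tcp_pos: [0.4927, -0.2183, 0.0988]
tool_rot: [3.142, -0.0, 1.622]
ft_force: [-2.4, -0.5, -0.2]
width: 0.0006
grasp_force: 1.0
```

```bash
python3 rel.py R -.067 -.096 .099; python3 ang.py R
```

```text
t 10.4 unit [-0.0657 -0.0962] z 0.0988 rot [ 3.142 -0.     1.622] F [-2.43 -0.49 -0.16] w 0.0006
slide cm [ 0.02 -0.13 -0.02] twist -0.002
R lever angle est 0.158 sd 0.02 20
```

send_rows(
  grip=[0,0,0,0,0,0],
  slide=[
    [0,0.1,0],
    [0,0.1,0],
    [0,0.1,0],
    [0,0.05,0],
    [0,0,0],
    [0,0,0],
  ],
  twist=[0,0,0,0,0,0],
)

```text
time: 10.95
tcp_pos: [0.4961, -0.2182, 0.0989]
tool_rot: [3.142, -0.0, 1.622]
ft_force: [-2.1, 0.3, 0.3]
width: 0.0006
grasp_force: 1.1
```

```bash
python3 rel.py R -.067 -.096 .099; python3 ang.py R
```

```text
t 10.95 unit [-0.0623 -0.0962] z 0.0989 rot [ 3.142 -0.     1.622] F [-2.13  0.28  0.25] w 0.0006
slide cm [ 0.02 -0.47 -0.01] twist -0.001
R lever angle est 0.189 sd 0.014 20
```

send_rows(
  grip=[0,0,0,0,0,0,0],
  slide=[
    [0,0.1,0],
    [0,0.1,0],
    [0,0.1,0],
    [0,0.1,0],
    [0,0.1,0],
    [0,0,0],
    [0,0,0],
  ],
  twist=[0,0,0,0,0,0,0],
)

```text
time: 11.58
tcp_pos: [0.5012, -0.2179, 0.0988]
tool_rot: [3.142, -0.0, 1.622]
ft_force: [-3.0, -0.4, -0.7]
width: 0.0004
grasp_force: 1.2
```

```bash
python3 rel.py R -.067 -.096 .099; python3 ang.py R
```

```text
t 11.58 unit [-0.0572 -0.0963] z 0.0988 rot [ 3.142 -0.     1.622] F [-2.99 -0.37 -0.71] w 0.0004
slide cm [ 0.02 -0.98 -0.02] twist -0.001
R lever angle est 0.24 sd 0.015 19
```

The right-hand lever goes past 0.17, so it is the airy one. I'll take it on to its grip.

send_rows(
  grip=[0,0,0,0,0,0,0,0,0,0],
  slide=[
    [0,0.2,0],
    [0,0.2,0],
    [0,0.2,0],
    [0,0.2,0],
    [0,0.15,0],
    [0,0.15,0],
    [0,0.1,0],
    [0,0.1,0],
    [0,0,0],
    [0,0,0],
  ],
  twist=[0,0,0,0,0,0,0,0,0,0],
)

```text
time: 12.47
tcp_pos: [0.5141, -0.2172, 0.0989]
tool_rot: [3.142, -0.0, 1.622]
ft_force: [-4.4, -1.7, -0.1]
width: 0.0003
grasp_force: 1.5
```

```bash
python3 rel.py R -.067 -.096 .099; python3 ang.py R
```

```text
t 12.47 unit [-0.0443 -0.0963] z 0.0989 rot [ 3.142 -0.     1.622] F [-4.43 -1.75 -0.14] w 0.0003
slide cm [ 0.02 -2.27 -0.01] twist -0.001
R lever angle est 0.35 sd 0.015 19
```

send_rows(
  grip=[0,0,0,0,0,0],
  slide=[
    [0,0.1,0],
    [0,0.1,0],
    [0,0.05,0],
    [0,0.05,0],
    [0,0,0],
    [0,0,0],
  ],
  twist=[0,0,0,0,0,0],
)

```text
time: 13.02
tcp_pos: [0.517, -0.217, 0.0988]
tool_rot: [-3.142, -0.0, 1.622]
ft_force: [-4.0, -0.9, 0.3]
width: 0.0004
grasp_force: 1.7
```

```bash
python3 rel.py R -.067 -.096 .099; python3 ang.py R
```

```text
t 13.02 unit [-0.0413 -0.0961] z 0.0988 rot [-3.142 -0.     1.622] F [-3.99 -0.88  0.34] w 0.0004
slide cm [ 0.01 -2.57 -0.02] twist -0.002
R lever angle est 0.383 sd 0.016 19
```

send_rows(
  grip=[0,0,0,0,0],
  slide=[
    [0,0.1,0],
    [0,0.05,0],
    [0,0.05,0],
    [0,0,0],
    [0,0,0],
  ],
  twist=[0,0,0,0,0],
)

```text
time: 13.48
tcp_pos: [0.519, -0.2168, 0.0988]
tool_rot: [-3.141, -0.0, 1.622]
ft_force: [-4.1, 0.2, 1.3]
width: 0.0004
grasp_force: 2.0
```

```bash
python3 rel.py R -.067 -.096 .099; python3 ang.py R
```

```text
t 13.48 unit [-0.0393 -0.0961] z 0.0988 rot [-3.141 -0.     1.622] F [-4.12  0.17  1.29] w 0.0004
slide cm [ 0.   -2.77 -0.02] twist -0.002
R lever angle est 0.393 sd 0.018 19
```

send_rows(
  grip=[0,0,0,0,0],
  slide=[
    [0,0.05,0],
    [0,0.05,0],
    [0,0.05,0],
    [0,0,0],
    [0,0,0],
  ],
  twist=[0,0,0,0,0],
)

```text
time: 13.95
tcp_pos: [0.5205, -0.2167, 0.0988]
tool_rot: [-3.141, -0.0, 1.622]
ft_force: [-4.8, 1.0, 0.5]
width: 0.0002
grasp_force: 2.2
```

```bash
python3 rel.py R -.067 -.096 .099; python3 ang.py R
```

```text
t 13.95 unit [-0.0379 -0.0961] z 0.0988 rot [-3.141 -0.     1.622] F [-4.78  0.97  0.52] w 0.0002
slide cm [ 0.   -2.91 -0.02] twist -0.002
R lever angle est 0.409 sd 0.016 18
```

send_rows(
  grip=[0,0,0,0,0],
  slide=[
    [0,0.05,0],
    [0,0.05,0],
    [0,0.05,0],
    [0,0,0],
    [0,0,0],
  ],
  twist=[0,0,0,0,0],
)

```text
time: 14.42
tcp_pos: [0.522, -0.2166, 0.0988]
tool_rot: [-3.141, -0.001, 1.622]
ft_force: [-3.8, 2.8, 0.9]
width: 0.001
grasp_force: 2.4
```

```bash
python3 rel.py R -.067 -.096 .099; python3 ang.py R
```

```text
t 14.42 unit [-0.0364 -0.096 ] z 0.0988 rot [-3.141e+00 -1.000e-03  1.622e+00] F [-3.82  2.77  0.88] w 0.001
slide cm [-0.   -3.06 -0.02] twist -0.002
R lever angle est 0.423 sd 0.015 18
```

send_rows(
  grip=[0,0,0,0],
  slide=[
    [0,0.05,0],
    [0,0.05,0],
    [0,0,0],
    [0,0,0],
  ],
  twist=[0,0,0,0],
)

```text
time: 14.8
tcp_pos: [0.5229, -0.2164, 0.0988]
tool_rot: [-3.141, -0.001, 1.622]
ft_force: [-5.5, 2.6, 0.5]
width: 0.0007
grasp_force: 2.5
```

```bash
python3 rel.py R -.067 -.096 .099; python3 ang.py R
```

```text
t 14.8 unit [-0.0355 -0.0959] z 0.0988 rot [-3.141e+00 -1.000e-03  1.622e+00] F [-5.5   2.62  0.5 ] w 0.0007
slide cm [-0.01 -3.15 -0.02] twist -0.002
R lever angle est 0.432 sd 0.016 18
```

send_rows(
  grip=[0,0,0,0,0],
  slide=[
    [0,0.05,0],
    [0,0.05,0],
    [0,0.05,0],
    [0,0,0],
    [0,0,0],
  ],
  twist=[0,0,0,0,0],
)

```text
time: 15.27
tcp_pos: [0.5242, -0.2162, 0.0988]
tool_rot: [-3.141, -0.001, 1.622]
ft_force: [-5.4, 3.5, 1.2]
width: 0.0001
grasp_force: 2.6
```

```bash
python3 rel.py R -.067 -.096 .099; python3 ang.py R
```

```text
t 15.27 unit [-0.0341 -0.0958] z 0.0988 rot [-3.141e+00 -1.000e-03  1.622e+00] F [-5.44  3.53  1.23] w 0.0001
slide cm [-0.03 -3.29 -0.02] twist -0.002
R lever angle est 0.443 sd 0.017 18
```

send_rows(
  grip=[0,0,0,0,0],
  slide=[
    [0,0.05,0],
    [0,0.05,0],
    [0,0.05,0],
    [0,0,0],
    [0,0,0],
  ],
  twist=[0,0,0,0,0],
)

```text
time: 15.73
tcp_pos: [0.5245, -0.2161, 0.0987]
tool_rot: [-3.139, -0.001, 1.622]
ft_force: [-7.5, 1.5, 2.9]
width: 0.0003
grasp_force: 4.2
```

```bash
python3 rel.py R -.067 -.096 .099; python3 ang.py R; python3 - <<'E'
from h import *
b=grab("wrist")["image"];a=grab("top")["image"];c=grab("scene")["image"]
F=lambda x,w,h:cv2.resize(x,(w,h),interpolation=cv2.INTER_CUBIC)
cv2.imwrite("pics/a6.png",np.vstack([np.hstack([F(a[170:245,240:360],400,250),F(c[140:210,250:362],400,250)]),np.hstack([F(b[100:310,160:410],400,336),np.zeros((336,400,3),np.uint8)])])[:,:,::-1])
E
```

```text
t 15.73 unit [-0.0338 -0.0957] z 0.0987 rot [-3.139e+00 -1.000e-03  1.622e+00] F [-7.46  1.46  2.88] w 0.0003
slide cm [-0.04 -3.32 -0.03] twist -0.001
R lever angle est 0.444 sd 0.017 18
```

View pics/a6.png

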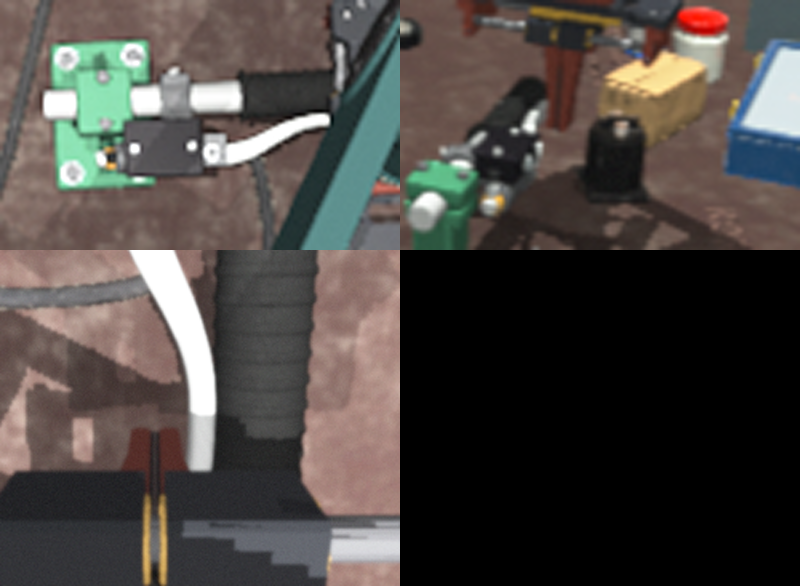

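The lever lies along its grip, and the arm stalls there with the force up to about 8 N. The airy unit is the right-hand one. I'll release it, lift and go to the left-hand unit.

send_rows(
  grip=[0,0,0,0,0,0,0,0,0,0,0,0],
  slide=[
    [0,-0.5,0],
    [0,-0.7,0],
    [0,-0.7,0],
    [0,-0.7,0],
    [0,-0.7,0],
    [0,-0.8,0],
    [0,-1,0],
    [0,-1,0],
    [0,-1,0],
    [0,-1,0],
    [0,0,-1],
    [0,0,-2],
  ],
  twist=[0,0,0,0,0,0,0,0,0,0,0,0],
)

```text
time: 16.93
tcp_pos: [0.4433, -0.2204, 0.1282]
tool_rot: [-3.139, -0.002, 1.621]
ft_force: [0.4, -0.3, 1.1]
width: 0.0003
grasp_force: 0.0
```

send_rows(
  grip=[0,0,0,0,0,0],
  slide=[
    [0,0,-2],
    [0,0,-2],
    [0,0,-2],
    [0,0,-1],
    [0,0,0],
    [0,0,0],
  ],
  twist=[0,0,0,0,0,0],
)

```text
time: 17.43
tcp_pos: [0.4456, -0.2212, 0.1994]
tool_rot: [3.14, 0.001, 1.622]
ft_force: [0.2, 0.3, -1.2]
width: 0.0003
grasp_force: 0.0
```

```bash
python3 ang.py R;python3 rel.py L -.115 -.096 .099; python3 rel.py R -.115 -.096 .099
```

```text
R lever angle est 0.015 sd 0.016 20
t 17.48 unit [-0.2585 -0.4395] z 0.1984 rot [-3.141 -0.     1.622] F [0.14 0.3  0.26] w 0.0006
slide cm [37.18  1.79  9.94] twist -0.348
t 17.48 unit [-0.1135 -0.0961] z 0.1984 rot [-3.141 -0.     1.622] F [0.14 0.3  0.26] w 0.0006
slide cm [ 0.01 -0.15  9.94] twist -0.002
```

send_rows(
  grip=[0,0,0,0,0,0,0,0,0,0,0,0],
  slide=[
    [3.1,0.15,0],
    [3.1,0.15,0],
    [3.1,0.15,0],
    [3.1,0.15,0],
    [3.1,0.15,0],
    [3.1,0.15,0],
    [3.1,0.15,0],
    [3.1,0.15,0],
    [3.1,0.15,0],
    [3.1,0.15,0],
    [3.1,0.15,0],
    [3.1,0.15,0],
  ],
  twist=[0,0,0,0,0,0,0,0,0,0,0,0],
)

```text
time: 18.48
tcp_pos: [0.4429, 0.153, 0.1974]
tool_rot: [-3.139, 0.0, 1.622]
ft_force: [0.4, -0.3, 0.9]
width: 0.0005
grasp_force: 0.0
```

send_rows(
  grip=[0,0,0,0,0,0],
  slide=[
    [0,0,0],
    [0,0,0],
    [0,0,0],
    [0,0,0],
    [0,0,0],
    [0,0,0],
  ],
  twist=[-0.12,-0.12,-0.108,0,0,0],
)

```text
time: 18.98
tcp_pos: [0.4437, 0.1515, 0.1981]
tool_rot: [-3.14, -0.0, 1.966]
ft_force: [-0.1, 1.2, -0.4]
width: 0.0004
grasp_force: 0.0
```

```bash
python3 rel.py L -.115 -.096 .099
```

```text
t 18.98 unit [-0.1152 -0.096 ] z 0.1981 rot [-3.14  -0.     1.966] F [-0.07  1.19 -0.41] w 0.0004
slide cm [-0.    0.02  9.91] twist -0.003
```

send_rows(
  grip=[0,0,0,0,0,0,0,0,0],
  slide=[
    [0,0,1],
    [0,0,2],
    [0,0,2],
    [0,0,2],
    [0,0,1.5],
    [0,0,0.9],
    [0,0,0.5],
    [0,0,0],
    [0,0,0],
  ],
  twist=[0,0,0,0,0,0,0,0,0],
)

```text
time: 19.73
tcp_pos: [0.4444, 0.1517, 0.1]
tool_rot: [3.141, -0.0, 1.969]
ft_force: [0.1, -0.1, 0.6]
width: 0.0008
grasp_force: 0.0
```

send_rows(
  grip=[0,0,0,0,0,0,0,0,0,0,0,0],
  slide=[
    [0,0.4,0],
    [0,0.5,0],
    [0,0.5,0],
    [0,0.5,0],
    [0,0.4,0],
    [0,0.2,0],
    [0,0.2,0],
    [0,0.2,0],
    [0,0.2,0],
    [0,0.2,0],
    [0,0.2,0],
    [0,0.2,0],
  ],
  twist=[0,0,0,0,0,0,0,0,0,0,0,0],
)

```text
time: 20.73
tcp_pos: [0.4775, 0.1659, 0.0996]
tool_rot: [-3.14, -0.0, 1.97]
ft_force: [-1.9, -1.2, 0.1]
width: 0.0005
grasp_force: 0.9
```

```bash
python3 rel.py L -.067 -.096 .099; python3 ang.py L R
```

```text
t 20.73 unit [-0.0784 -0.0958] z 0.0996 rot [-3.14 -0.    1.97] F [-1.93 -1.22  0.12] w 0.0005
slide cm [-0.02  1.14  0.06] twist 0.001
L lever angle est 0.172 sd 0.104 15
R lever angle est 0.006 sd 0.005 20
```

send_rows(
  grip=[0,0,0,0,0,0,0,0,0,0,0],
  slide=[
    [0,0.15,0],
    [0,0.15,0],
    [0,0.15,0],
    [0,0.1,0],
    [0,0.1,0],
    [0,0.1,0],
    [0,0.1,0],
    [0,0.05,0],
    [0,0.05,0],
    [0,0,0],
    [0,0,0],
  ],
  twist=[0,0,0,0,0,0,0,0,0,0,0],
)

```text
time: 21.75
tcp_pos: [0.487, 0.1698, 0.0999]
tool_rot: [3.141, -0.0, 1.97]
ft_force: [-1.6, -0.6, -0.5]
width: 0.0005
grasp_force: 1.0
```

```bash
python3 rel.py L -.067 -.096 .099
```

```text
t 21.75 unit [-0.0682 -0.0959] z 0.0999 rot [ 3.141 -0.     1.97 ] F [-1.65 -0.6  -0.5 ] w 0.0005
slide cm [-0.01  0.12  0.09] twist 0.001
```

send_rows(
  grip=[0,0,0,0,0],
  slide=[
    [0,0.05,0],
    [0,0.05,0],
    [0,0.05,0],
    [0,0,0],
    [0,0,0],
  ],
  twist=[0,0,0,0,0],
)

```text
time: 22.17
tcp_pos: [0.4885, 0.1704, 0.0999]
tool_rot: [3.141, -0.0, 1.97]
ft_force: [-1.6, -1.2, -0.2]
width: 0.0002
grasp_force: 1.0
```

```bash
python3 rel.py L -.067 -.096 .099
```

```text
t 22.17 unit [-0.0666 -0.096 ] z 0.0999 rot [ 3.141 -0.     1.97 ] F [-1.63 -1.2  -0.24] w 0.0002
slide cm [-0.   -0.04  0.09] twist 0.0
```

send_rows(
  grip=[0,0,0,0,0,0],
  slide=[
    [0,0.05,0],
    [0,0.05,0],
    [0,0.05,0],
    [0,0.05,0],
    [0,0,0],
    [0,0,0],
  ],
  twist=[0,0,0,0,0,0],
)

```text
time: 22.67
tcp_pos: [0.4903, 0.1712, 0.0999]
tool_rot: [3.141, -0.0, 1.97]
ft_force: [-2.5, -1.1, 0.6]
width: 0.0005
grasp_force: 1.1
```

```bash
python3 rel.py L -.067 -.096 .099
```

```text
t 22.67 unit [-0.0646 -0.0959] z 0.0999 rot [ 3.141 -0.     1.97 ] F [-2.46 -1.06  0.57] w 0.0005
slide cm [-0.01 -0.24  0.09] twist 0.001
```

send_rows(
  grip=[0,0,0,0,0,0],
  slide=[
    [0,0.05,0],
    [0,0.05,0],
    [0,0.05,0],
    [0,0.05,0],
    [0,0,0],
    [0,0,0],
  ],
  twist=[0,0,0,0,0,0],
)

```text
time: 23.17
tcp_pos: [0.4922, 0.1719, 0.0999]
tool_rot: [3.141, -0.0, 1.97]
ft_force: [-2.5, -1.7, -0.4]
width: 0.0006
grasp_force: 1.1
```

```bash
python3 rel.py L -.067 -.096 .099
```

```text
t 23.17 unit [-0.0626 -0.096 ] z 0.0999 rot [ 3.141 -0.     1.97 ] F [-2.46 -1.67 -0.37] w 0.0006
slide cm [-0.   -0.44  0.09] twist 0.001
```

send_rows(
  grip=[0,0,0,0,0,0],
  slide=[
    [0,0.05,0],
    [0,0.05,0],
    [0,0.05,0],
    [0,0.05,0],
    [0,0,0],
    [0,0,0],
  ],
  twist=[0,0,0,0,0,0],
)

```text
time: 23.67
tcp_pos: [0.4939, 0.1727, 0.0999]
tool_rot: [-3.142, -0.0, 1.97]
ft_force: [-2.5, -1.9, -0.5]
width: 0.0003
grasp_force: 1.3
```

```bash
python3 rel.py L -.067 -.096 .099
```

```text
t 23.67 unit [-0.0607 -0.096 ] z 0.0999 rot [-3.142 -0.     1.97 ] F [-2.52 -1.88 -0.54] w 0.0003
slide cm [-0.   -0.63  0.09] twist 0.0
```

send_rows(
  grip=[0,0,0,0,0,0],
  slide=[
    [0,0.05,0],
    [0,0.05,0],
    [0,0.05,0],
    [0,0.05,0],
    [0,0,0],
    [0,0,0],
  ],
  twist=[0,0,0,0,0,0],
)

```text
time: 24.17
tcp_pos: [0.4941, 0.173, 0.0996]
tool_rot: [-3.138, -0.0, 1.97]
ft_force: [-6.4, -3.2, 2.3]
width: 0.0004
grasp_force: 3.0
```

```bash
python3 rel.py L -.067 -.096 .099
```

```text
t 24.17 unit [-0.0604 -0.0957] z 0.0996 rot [-3.138 -0.     1.97 ] F [-6.42 -3.22  2.33] w 0.0004
slide cm [-0.03 -0.66  0.06] twist 0.001
```

Firm stop: the arm stalled, with the force up to about 7.5 N. I'll press slightly more, hold, then release and go back to the right-hand unit.

send_rows(
  grip=[0,0,0,0,0,0,0],
  slide=[
    [0,0.05,0],
    [0,0.05,0],
    [0,0,0],
    [0,0,0],
    [0,0,0],
    [0,0,0],
    [0,0,0],
  ],
  twist=[0,0,0,0,0,0,0],
)

```text
time: 24.75
tcp_pos: [0.4941, 0.1732, 0.0995]
tool_rot: [-3.137, -0.001, 1.97]
ft_force: [-6.9, -4.0, 2.8]
width: 0.0003
grasp_force: 3.8
```

send_rows(
  grip=[0,0,0,0,0,0,0,0,0,0,0,0],
  slide=[
    [0,-0.4,0],
    [0,-0.6,0],
    [0,-0.6,0],
    [0,-0.8,0],
    [0,-1,0],
    [0,-1,0],
    [0,-1.1,0],
    [0,0,-1],
    [0,0,-2.5],
    [0,0,-2.5],
    [0,0,-2.5],
    [0,0,-1.5],
  ],
  twist=[0,0,0,0,0,0,0,0,0,0,0,0],
)

```text
time: 25.75
tcp_pos: [0.4467, 0.1521, 0.2024]
tool_rot: [3.138, 0.001, 1.97]
ft_force: [-0.2, 0.4, -0.4]
width: 0.0003
grasp_force: 0.0
```

send_rows(
  grip=[0,0,0,0,0],
  slide=[
    [0,0,0],
    [0,0,0],
    [0,0,0],
    [0,0,0],
    [0,0,0],
  ],
  twist=[0.12,0.12,0.108,0,0],
)

```text
time: 26.17
tcp_pos: [0.4456, 0.1521, 0.1999]
tool_rot: [3.141, 0.0, 1.625]
ft_force: [-0.0, -0.5, -0.8]
width: 0.0008
grasp_force: 0.0
```

```bash
python3 rel.py R -.115 -.096 .099
```

```text
t 26.17 unit [-0.0933  0.2761] z 0.1999 rot [3.141 0.    1.625] F [-0.01 -0.51 -0.85] w 0.0008
slide cm [-37.21  -2.23  10.09] twist 0.002
```

send_rows(
  grip=[0,0,0,0,0,0,0,0,0,0,0,0],
  slide=[
    [-3.1,-0.19,0],
    [-3.1,-0.19,0],
    [-3.1,-0.19,0],
    [-3.1,-0.19,0],
    [-3.1,-0.19,0],
    [-3.1,-0.19,0],
    [-3.1,-0.19,0],
    [-3.1,-0.19,0],
    [-3.1,-0.19,0],
    [-3.1,-0.19,0],
    [-3.1,-0.19,0],
    [-3.1,-0.19,0],
  ],
  twist=[0,0,0,0,0,0,0,0,0,0,0,0],
)

```text
time: 27.17
tcp_pos: [0.4416, -0.2218, 0.1998]
tool_rot: [-3.142, 0.0, 1.625]
ft_force: [0.1, 0.4, -0.4]
width: 0.001
grasp_force: 0.0
```

send_rows(
  grip=[0,0,0,0,0,0,0,0,0,0],
  slide=[
    [0,0,0],
    [0,0,1],
    [0,0,2],
    [0,0,2],
    [0,0,2],
    [0,0,1.5],
    [0,0,1],
    [0,0,0.5],
    [0,0,0],
    [0,0,0],
  ],
  twist=[0,0,0,0,0,0,0,0,0,0],
)

```text
time: 28.0
tcp_pos: [0.4423, -0.2198, 0.1]
tool_rot: [3.142, -0.0, 1.623]
ft_force: [-0.4, -0.6, -0.1]
width: 0.0008
grasp_force: 0.0
```

```bash
python3 rel.py R -.04 -.096 .099; python3 ang.py R L
```

```text
t 28.0 unit [-0.1161 -0.0951] z 0.1 rot [ 3.142 -0.     1.623] F [-0.41 -0.63 -0.13] w 0.0008
slide cm [-0.09  7.61  0.1 ] twist -0.001
R lever angle est 0.016 sd 0.017 20
L lever angle est 0.0 sd 0.0 25
```

Left lever is released (0.0). I'll press the airy lever again: 7.6 cm to just short of the stop at -0.034, then gently.

send_rows(
  grip=[0,0,0,0,0,0,0,0,0,0,0,0],
  slide=[
    [-0.1,0.4,0.1],
    [0,0.5,0],
    [0,0.5,0],
    [0,0.5,0],
    [0,0.4,0],
    [0,0.25,0],
    [0,0.25,0],
    [0,0.25,0],
    [0,0.25,0],
    [0,0.25,0],
    [0,0.25,0],
    [0,0.25,0],
  ],
  twist=[0,0,0,0,0,0,0,0,0,0,0,0],
)

```text
time: 29.1
tcp_pos: [0.4825, -0.2192, 0.0987]
tool_rot: [-3.141, -0.0, 1.622]
ft_force: [-1.9, -0.9, -0.7]
width: 0.0003
grasp_force: 0.9
```

send_rows(
  grip=[0,0,0,0,0,0,0,0,0,0,0,0],
  slide=[
    [0,0.3,0],
    [0,0.3,0],
    [0,0.3,0],
    [0,0.3,0],
    [0,0.3,0],
    [0,0.3,0],
    [0,0.3,0],
    [0,0.3,0],
    [0,0.3,0],
    [0,0.3,0],
    [0,0.3,0],
    [0,0.2,0],
  ],
  twist=[0,0,0,0,0,0,0,0,0,0,0,0],
)

```text
time: 30.1
tcp_pos: [0.5179, -0.2173, 0.0988]
tool_rot: [-3.141, -0.0, 1.622]
ft_force: [-3.9, -1.3, -0.2]
width: 0.001
grasp_force: 1.9
```

```bash
python3 rel.py R -.034 -.096 .099; python3 ang.py R L
```

```text
t 30.1 unit [-0.0405 -0.0965] z 0.0988 rot [-3.141 -0.     1.622] F [-3.92 -1.32 -0.22] w 0.001
slide cm [ 0.05  0.65 -0.02] twist -0.002
R lever angle est 0.386 sd 0.016 19
L lever angle est -0.0 sd 0.0 25
```

send_rows(
  grip=[0,0,0,0,0,0,0,0,0,0,0,0],
  slide=[
    [0,0.1,0],
    [0,0.1,0],
    [0,0.1,0],
    [0,0.1,0],
    [0,0.1,0],
    [0,0.1,0],
    [0,0.05,0],
    [0,0.05,0],
    [0,0.05,0],
    [0,0.05,0],
    [0,0,0],
    [0,0,0],
  ],
  twist=[0,0,0,0,0,0,0,0,0,0,0,0],
)

```text
time: 31.2
tcp_pos: [0.5245, -0.2165, 0.0987]
tool_rot: [-3.139, -0.001, 1.622]
ft_force: [-7.2, 0.7, 3.6]
width: 0.0008
grasp_force: 3.6
```

```bash
python3 rel.py R -.034 -.096 .099; python3 ang.py R L
```

```text
t 31.2 unit [-0.0339 -0.0961] z 0.0987 rot [-3.139e+00 -1.000e-03  1.622e+00] F [-7.23  0.68  3.56] w 0.0008
slide cm [ 0.01 -0.01 -0.03] twist -0.001
R lever angle est 0.444 sd 0.016 18
L lever angle est -0.0 sd 0.001 25
```

send_rows(
  grip=[0,0,0,0,0,0],
  slide=[
    [0,0.05,0],
    [0,0.05,0],
    [0,0,0],
    [0,0,0],
    [0,0,0],
    [0,0,0],
  ],
  twist=[0,0,0,0,0,0],
)

```text
time: 31.8
tcp_pos: [0.5245, -0.2165, 0.0986]
tool_rot: [-3.138, -0.001, 1.622]
ft_force: [-8.7, -0.4, 4.6]
width: 0.0004
grasp_force: 4.8
```

```bash
python3 rel.py R -.034 -.096 .099; python3 ang.py R L; python3 -c "
from h import *
print(r.finish_job())"
```

```text
t 31.8 unit [-0.0338 -0.0961] z 0.0986 rot [-3.138e+00 -1.000e-03  1.622e+00] F [-8.73 -0.44  4.63] w 0.0004
slide cm [ 0.01 -0.02 -0.04] twist -0.001
R lever angle est 0.444 sd 0.017 18
L lever angle est -0.0 sd 0.0 25
the job is handed in; nothing more can be done
None
```

The job is handed in at 31.8 s, no verdict returned: the left unit is well bled (firm stop short of the grip, since released), and the right unit has air in it, its lever now held in against its grip at about 9 N.

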